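# Tilt the cover plate into the settling box

## Task

The grey sheet-steel settling box has lost its cover. Take the longer of the two steel cover plates by its handle, tilt it so that it goes through the opening in the top of the box, and leave it lying flat on the ledges inside with both of its ends tucked under the lips. Leave the shorter plate where it lies, and keep clear of the lamp.

Things in the scene. Friction and masses are not known exactly. Their poses are not given: they have to be found in the camera images.
- settling_box: Fixed grey steel box, ends alike, brass stub on +y side. Origin on bench under its centre, x lengthwise, z up. Outside 212 (x) x 110 x 69 high, sheet 3; inside 206 x 104. At each end a lip reaches 40 in from the end wall, z 66 to 69, leaving an opening x -63 to 63, full width; below it a ledge, top at z 30, reaches 70 in. The plate belongs on the ledges, centred, both ends below the lips. All mm.
- long_plate: Longer bare steel plate, loose, flat on the bench, 0.32 to 0.52 kg. Origin: centre of underside, x lengthwise, z up. 148 (x) x 76 x 5 mm; amid it a strap handle: bar 12 (x) x 50 (y), z 44 to 62, on posts at y +-20; grasp at z 53, closing along x. Tilted 18 deg about y, one end goes below a lip to within 10 of the end wall; then, levelled, the other end clears its lip.
- short_plate: Shorter bare steel plate, same handle, 100 (x) x 76 mm; loose, on the bench; the plates swap places. Not for this box. Origin: centre of underside. (Beware: right of the work the lamp's stand (world x 0.32, y 0.05 m, 60 mm thick) and a thin post (0.38, -0.07) rise 0.72 m above the bench, the lamp's arm runs from the stand's top to the right: come from the right over them, all lifted.)

How it is judged:
By the outcome, as a careful person would: the job done as asked, in the order asked, and still so for the second after the job is handed in, with the robot touching nothing.
It also fails if it takes over 54 s, if anything falls off the work surface, if the arm or the gripper's body presses on something with over 40 N, if the wrist force passes 120 N, or if a joint passes its speed limit or range.

## Robot

A 6-joint arm with a two-finger parallel gripper is mounted at the origin on a cart in front of the work surface, level with it; the furniture and walls round the work are solid. World frame = base frame: x ahead of the robot, y to its left, z up, the work surface at z = 0. Lengths are in m, angles in degrees, forces in N, time in s.
With the tool pointing down it reaches from about 0.35 to 0.725 m from the base axis. Payload 4.3 kg.
Tool frame: the origin (TCP) lies between the finger pads; the fingertips stand 25 mm ahead of it and the grasp point (between the pads) lies 6 mm ahead of it; z points along the fingers, y is the line along which they close (so a half turn about z gives the same grasp; the last joint's range is limited). The gripper opens to 85 mm and grips with 20 to 120 N. Pads are 22 mm wide; open, the fingers measure 114 mm over their backs; the gripper's body (76 mm by 85 mm) begins 54 mm behind the grasp point. The pads swing forward as they close: fully open they stand 13 mm farther back than shut.
Start: joints at [61.404, 21.618, 4.641, 73.018, 0, 83.68], TCP at [0.218, 0.532, 0.256] pointing down, gripper open.
Joint ranges: [-156.06, 156.06], [-48.1, 94.91], [-58.44, 69.94], [-101.28, 121.22], [-78.64, 73.56], [-180, 180]. Speed limits (degrees/s): [147.25, 147.25, 180, 180, 180, 180].

## Interface

Orientations are given as a 3x3 rotation matrix whose columns are the frame's x, y, z axes.
In Python, from bench import bot gives the robot as it stands. The module is installed in compiled form; this text tells all that it offers.
- The arm moves only by the tool servo_tool, never from a script. Its argument "targets" is a list of rows, each a list of 7 numbers: the finger opening in mm, from 0 to 85.4, then the shift along the world's x, y, z in units of 40 mm (1.0 is 40 mm), then the turn, a rotation vector about the world's x, y, z in units of 6 degrees (1.0 is 6 degrees). A call has 1 to 8 rows; each row shifts and turns the commanded pose from where the row before left it; what a row does not reach is not made up. A row lasts 1/12 s, in which the tool goes at most 41.7 mm and 7.16 degrees, less where a joint would pass 70% of its speed; a pose out of reach is approached as far as the arm can. A call is refused whole if a number of a shift passes 1 or a number of a turn 1, either way. A call with a gripper value outside its range is refused whole. The fingers move at their own pace and stop on an object; "squeeze" is the grip in N (left out, the last holds). Time passes only in rows, so rows that do not move let the fingers close. It gives the time, the measured TCP pose, the force, the opening and the grip force at its end, in the units of the state.
- bot.state(): the state, without advancing time (a new reading comes with each control period).
- bot.grab_frame(name): name is "side" or "top"; returns a dict with "img" (420x560x3 uint8, red, green, blue), "fx", "fy", "cx", "cy" (pixels), "R" (3x3) and "t" (3): a world point X has camera coordinates R X + t. Camera axes: x right, y down, z forward; pixel columns grow to the right and rows downward; lengths in m; the calibration is good to about 2 mm. A picture is of the moment at which its call begins. There is no depth.
- bot.close_job(): hands the job in; it is judged then, once.
Trained networks look in a picture, given as the dict that the camera call returned (one of the last four; its "shot" number tells which), for a name from the list of things; names that differ only in an ending like _2 or _b are one class to them, and where a whole thing is asked for, a point or a joint stands for the part that bears it (a point fixed in the world has none). Each returns a list of dicts, best first, with "conf" (0 to 1); they miss things now and then, are a little off and sometimes report something else, mostly with a low value. They report only what shows in the picture. A call takes as long as a camera call.
- bot.boxes_of(picture, target): "position" ([row, column] in pixels, amid what is visible of it).
- bot.regions_of(picture, target): "mask" (420x560 bool, what is visible of it) and "position" ([row, column] in pixels, amid what is visible of it).
The state is a dict: "time_s": time; "joint_positions": joint angles; "qvel": joint speeds; "joint_torque": joint torques, N m; "tool_pos": TCP position; "orientation": TCP orientation; "force": force on the tool from outside, world axes, zero at the start; "wrist_torque": the same for the moment, N m; "opening": opening from 0.0 (shut) to 1.0 (fully open); "grip_force": force on a finger pad.
Only numpy, scipy, OpenCV 4.12 (cv2) and the standard library are available. Lean on these libraries where they do the work, as an engineer would, in place of code of your own. Each camera call takes 0.05 s, during which the arm holds its last target. There are 200 camera calls.

## Working session

There is one attempt and no reset: what is moved stays moved. The work goes in short steps, Python scripts to look and compute and a tool call to move; the robot and the scene stay as the last step left them, time stands still between calls to the robot, and variables do not carry over. Pictures are saved under pics/ and viewed, at most 10 in all, crops included, and the job is handed in when it is done.

Besides the shell and the picture viewer there is one more tool, called after "Emit:" in YAML: its name, and indented under it one key for each argument. servo_tool: Moves the arm, as the interface text tells. Its arguments: {"type":"object","properties":{"targets":{"type":"array"},"squeeze":{"type":"number"}},"required":["targets"]}

```bash
mkdir -p pics
cat > h.py <<'E'
import numpy as np, cv2
from bench import bot
def ray(f,rc):
    d=np.array([(rc[1]-f['cx'])/f['fx'],(rc[0]-f['cy'])/f['fy'],1.]); R=np.array(f['R']);t=np.array(f['t'])
    return -R.T@t, R.T@d
def atz(f,rc,z):
    o,d=ray(f,rc); return o+d*(z-o[2])/d[2]
def proj(f,X):
    c=np.array(f['R'])@np.array(X)+np.array(f['t']); return c[1]/c[2]*f['fy']+f['cy'],c[0]/c[2]*f['fx']+f['cx']
E
python3 - <<'E'
from h import *
for n in('top','side'):
    f=bot.grab_frame(n); cv2.imwrite(f'pics/{n}1.png',f['img'][:,:,::-1])
    o,_=ray(f,(210,280)); print(n,o.round(3))
    for k in('settling_box','long_plate','short_plate'):
        for r in bot.regions_of(f,k)[:3]:
            m=r['mask']; ps=np.argwhere(m)
            z={'settling_box':.069}.get(k,.005)
            P=np.array([atz(f,p,z)[:2] for p in ps]).astype(np.float32)
            rr=cv2.minAreaRect(P)
            print(k,round(r['conf'],2),np.round(r['position']),len(ps),np.round(rr[0],3),np.round(rr[1],3),round(rr[2],1))
E
```

```text
top [0.4   0.342 0.863]
settling_box 0.97 [217. 208.] 7614 [0.503 0.452] [0.215 0.122] 48.1
long_plate 0.85 [177. 283.] 2998 [0.596 0.321] [0.15 0.08] 28.1
short_plate 0.92 [258. 314.] 2154 [0.444 0.259] [0.103 0.078] 19.7
side [ 0.286 -0.379  0.466]
settling_box 0.69 [187. 250.] 3557 [0.493 0.392] [0.317 0.16 ] 48.3
settling_box 0.49 [244. 248.] 1315 [0.416 0.193] [0.091 0.125] 17.4
long_plate 0.62 [218. 315.] 1665 [0.588 0.34 ] [0.168 0.134] 28.0
short_plate 0.62 [247. 247.] 1378 [0.435 0.286] [0.11  0.146] 19.4
```

View pics/top1.png

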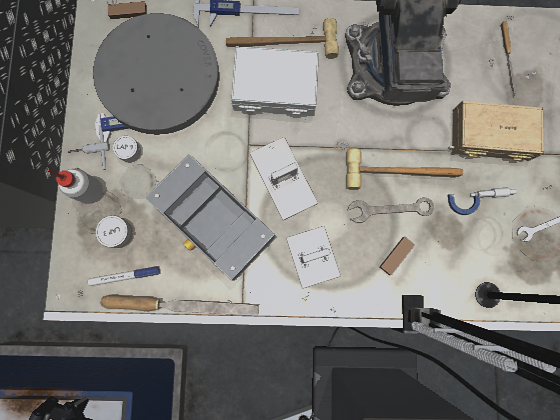

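View pics/side1.png

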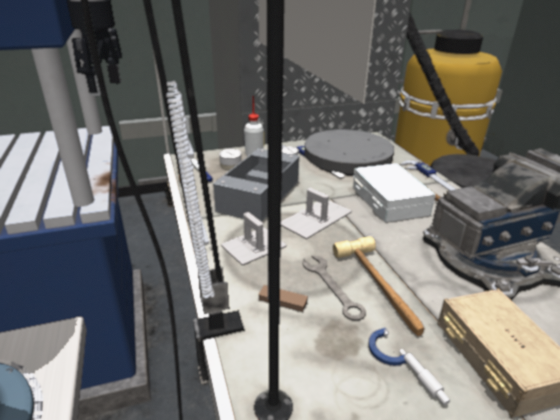

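```bash
cat >> h.py <<'E'
def rect(f,im,c,yaw,x0,x1,y0,y1,z,s,o,col):
    a=np.radians(yaw);R=np.array([[np.cos(a),-np.sin(a)],[np.sin(a),np.cos(a)]])
    q=[]
    for x,y in((x0,y0),(x1,y0),(x1,y1),(x0,y1)):
        p=R@[x,y]+c; r,cc=proj(f,[*p,z]); q.append([((cc+.5-o[1])*s),((r+.5-o[0])*s)])
    cv2.polylines(im,[np.int32(q)],True,col,1)
def overlay(f,path,box,byaw,pl,pyaw,o=(125,135),hw=(165,215),s=3.6):
    im=cv2.resize(np.ascontiguousarray(f['img'][o[0]:o[0]+hw[0],o[1]:o[1]+hw[1],::-1]),None,fx=s,fy=s,interpolation=cv2.INTER_CUBIC)
    rect(f,im,box,byaw,-.106,.106,-.055,.055,.069,s,o,(0,0,255))
    rect(f,im,box,byaw,-.063,.063,-.052,.052,.069,s,o,(0,200,0))
    rect(f,im,pl,pyaw,-.074,.074,-.038,.038,.005,s,o,(0,0,255))
    rect(f,im,pl,pyaw,-.006,.006,-.025,.025,.062,s,o,(255,0,0))
    cv2.imwrite(path,im)
E
python3 - <<'E'
from h import *
s=bot.state(); print(s['time_s'],np.round(s['orientation'],3),s['force'])
f=bot.grab_frame('top')
overlay(f,'pics/o1.png',[.503,.450],48.1,[.596,.321],28.1)
E
```

```text
0.4 [[-0.925  0.379 -0.   ]
 [ 0.379  0.925 -0.   ]
 [ 0.    -0.    -1.   ]] [0.2313772  0.33430579 0.76777875]
```

View pics/o1.png

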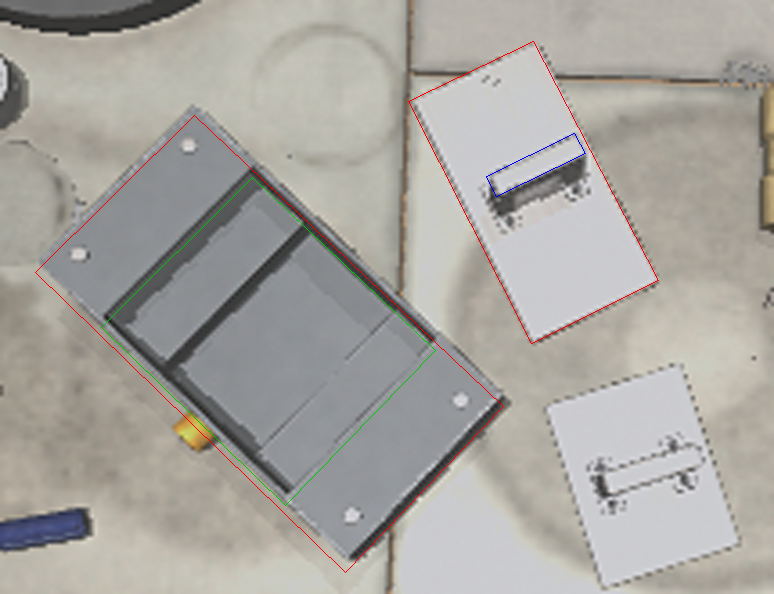

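Emit:
servo_tool:
  targets:
    - [60,0.8,-0.4,0,0,0,-0.6]
    - [60,0.8,-0.4,0,0,0,-0.6]
    - [60,0.8,-0.4,0,0,0,-0.6]
    - [60,0.8,-0.4,0,0,0,-0.6]
    - [60,0.8,-0.4,0,0,0,-0.6]
    - [60,0.8,-0.4,0,0,0,-0.6]
    - [60,0.8,-0.4,0,0,0,-0.6]
    - [60,0,0,0,0,0,0]
  squeeze: 80

```text
time_s: 1.12
tool_pos: [0.4476, 0.4169, 0.2559]
orientation: [[-0.67, 0.743, 0.003], [0.743, 0.67, -0.001], [-0.003, 0.001, -1.0]]
force: [-0.3, 0.7, -0.1]
opening: 0.705
grip_force: 0.0
```

Run:
```python
from h import *
s=bot.state(); print(np.round(s['joint_positions'],2),np.round(s['tool_pos'],4),np.round(s['orientation'],3))
f=bot.grab_frame('top')
im=f['img'][:,:,::-1].copy()
for z in(0,.3,.6):
  r,c=proj(f,[.32,.05,z]); print(r,c)
for z in (.3,.5): print([np.round(proj(f,[.324*np.cos(a),.324*np.sin(a),z])) for a in np.radians([10,25,30,35])])
cv2.imwrite('pics/t2.png',im)
```

```text
[37.11 26.02 11.25 75.13 -0.17 85.08] [0.4476 0.4169 0.2559] [[-0.67   0.743  0.003]
 [ 0.743  0.67  -0.001]
 [-0.003  0.001 -1.   ]]
326.32425571989734 423.7930715158883
351.7459517914366 507.3016379827082
436.58500044487755 785.9922223371244
[array([352., 502.]), array([373., 437.]), array([384., 417.]), array([397., 397.])]
[array([394., 633.]), array([427., 533.]), array([444., 502.]), array([465., 471.])]
```

View pics/t2.png

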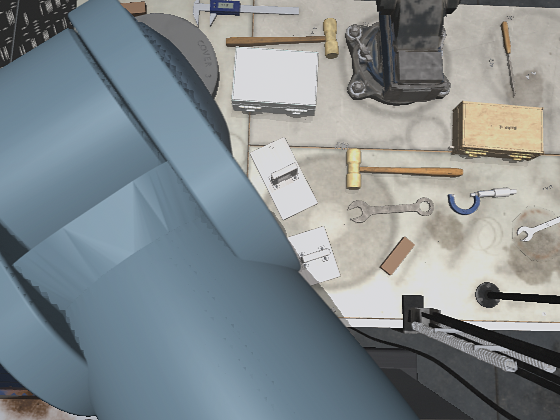

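Emit:
servo_tool:
  targets:
    - [60,0.74,-0.48,0,0,0,-0.46]
    - [60,0.74,-0.48,0,0,0,-0.46]
    - [60,0.74,-0.48,0,0,0,-0.46]
    - [60,0.74,-0.48,0,0,0,-0.47]
    - [60,0.74,-0.48,0,0,0,-0.47]
    - [60,0,0,-0.9,0,0,0]
    - [60,0,0,-0.9,0,0,0]
    - [60,0,0,-0.9,0,0,0]

```text
time_s: 1.83
tool_pos: [0.5907, 0.3248, 0.148]
orientation: [[-0.479, 0.878, 0.002], [0.878, 0.479, 0.002], [0.0, 0.003, -1.0]]
force: [0.2, 1.4, -0.4]
opening: 0.702
grip_force: 0.0
```

Run:
```python
from h import *
s=bot.state(); print(np.round(s['joint_positions'],2),np.round(s['tool_pos'],4),np.round(s['orientation'],4),np.round(s['force'],1))
a=s['orientation']; print(np.degrees(np.arctan2(a[1][1],a[0][1])))
f=bot.grab_frame('side'); print(proj(f,s['tool_pos']), proj(f,[.596,.321,.053]))
cv2.imwrite('pics/s3.png',cv2.resize(f['img'][100:300,180:440,::-1],None,fx=3,fy=3))
```

```text
[2.341e+01 3.569e+01 1.129e+01 6.543e+01 4.000e-02 8.478e+01] [0.5907 0.3248 0.148 ] [[-4.791e-01  8.778e-01  2.500e-03]
 [ 8.778e-01  4.791e-01  1.800e-03]
 [ 4.000e-04  3.000e-03 -1.000e+00]] [ 0.2  1.4 -0.4]
28.624591386093023
(np.float64(151.21578644800235), np.float64(315.7947900573603)) (np.float64(194.84531547073013), np.float64(316.3577690790004))
```

View pics/s3.png

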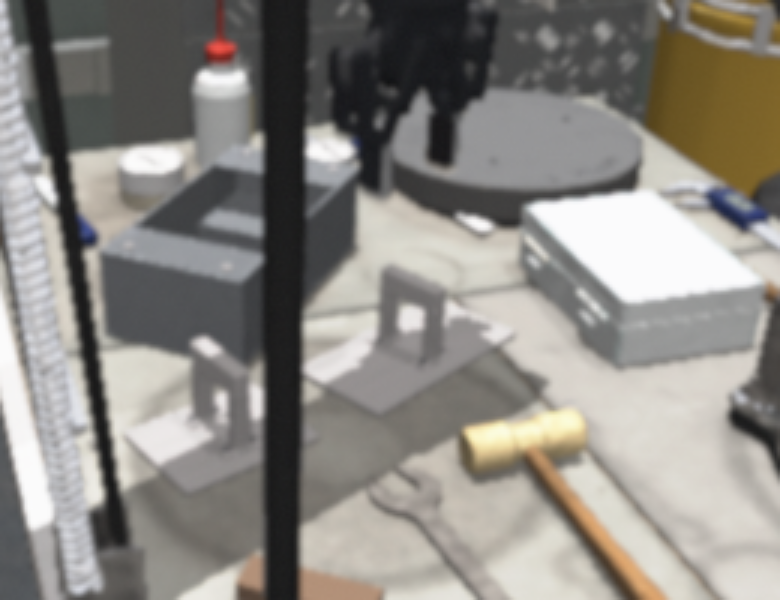

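Emit:
servo_tool:
  targets:
    - [60,0.13,-0.1,0,0,0,-0.08]
    - [60,0,0,0,0,0,0]
    - [60,0,0,-0.5,0,0,0]
    - [60,0,0,-0.5,0,0,0]
    - [60,0,0,-0.4,0,0,0]
    - [60,0,0,0,0,0,0]

```text
time_s: 2.38
tool_pos: [0.5954, 0.3206, 0.0927]
orientation: [[-0.472, 0.882, 0.0], [0.882, 0.472, 0.0], [-0.0, 0.001, -1.0]]
force: [-0.5, -0.6, -0.7]
opening: 0.698
grip_force: 0.0
```

Emit:
servo_tool:
  targets:
    - [60,0,0,-0.42,0,0,0]
    - [60,0,0,-0.42,0,0,0]
    - [60,0,0,0,0,0,0]
    - [0,0,0,0,0,0,0]
    - [0,0,0,0,0,0,0]
    - [0,0,0,0,0,0,0]
    - [0,0,0,0,0,0,0]
    - [0,0,0,0,0,0,0]
  squeeze: 80

```text
time_s: 3.05
tool_pos: [0.5961, 0.3205, 0.0609]
orientation: [[-0.471, 0.882, 0.003], [0.882, 0.471, 0.001], [-0.0, 0.003, -1.0]]
force: [-1.8, -0.6, 7.5]
opening: 0.125
grip_force: 81.0
```

Emit:
servo_tool:
  targets:
    - [0,0,0,0,0,0,0]
    - [0,0,0,0,0,0,0]
    - [0,0,0,0,0,0,0]
    - [0,0,0,0,0,0,0]

```text
time_s: 3.38
tool_pos: [0.5961, 0.3205, 0.0609]
orientation: [[-0.471, 0.882, 0.003], [0.882, 0.471, 0.001], [-0.0, 0.003, -1.0]]
force: [-1.3, -1.1, 6.6]
opening: 0.122
grip_force: 81.0
```

Emit:
servo_tool:
  targets:
    - [0,0,0,0.3,0,0,0]
    - [0,0,0,0.5,0,0,0]
    - [0,0,0,0.7,0,0,0]
    - [0,0,0,0.7,0,0,0]
    - [0,0,0,0.7,0,0,0]
    - [0,0,0,0.7,0,0,0]
    - [0,0,0,0.5,0,0,0]
    - [0,0,0,0,0,0,0]

```text
time_s: 4.05
tool_pos: [0.5971, 0.321, 0.2284]
orientation: [[-0.471, 0.882, 0.007], [0.882, 0.471, 0.003], [-0.001, 0.008, -1.0]]
force: [0.3, 0.3, -3.4]
opening: 0.121
grip_force: 79.4
```

Run:
```python
from h import *
from scipy.optimize import minimize
s=bot.state(); print(np.round(s['joint_positions'],1),np.round(s['tool_pos'],4),np.round(s['force'],1),np.round(s['wrist_torque'],2))
f=bot.grab_frame('top')
overlay(f,'pics/o4.png',[.507,.449],46.5,[.596,.321],28.1)
f=bot.grab_frame('side'); cv2.imwrite('pics/s4.png',cv2.resize(f['img'][60:260,180:440,::-1],None,fx=3,fy=3))
```

```text
[22.9 34.4 21.  76.1  0.  84.8] [0.5971 0.321  0.2284] [ 0.3  0.3 -3.4] [ 0.08 -0.14 -0.03]
```

View pics/s4.png

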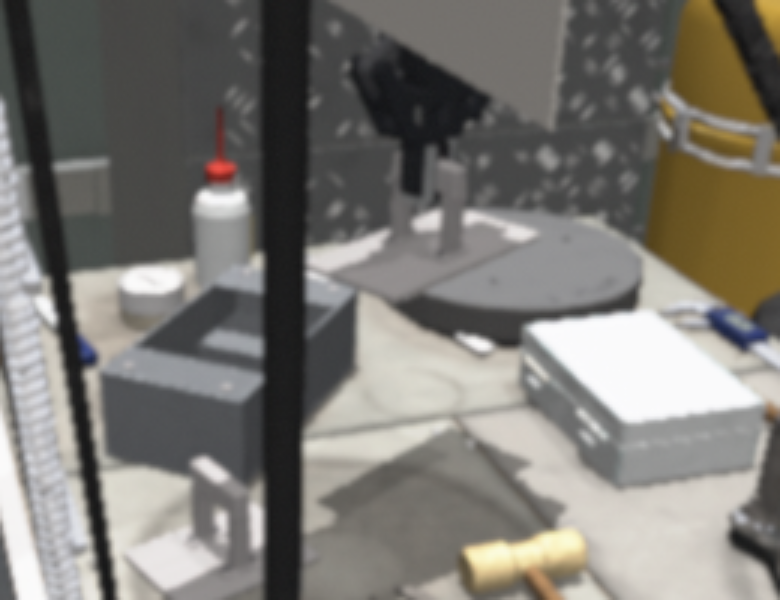

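View pics/o4.png

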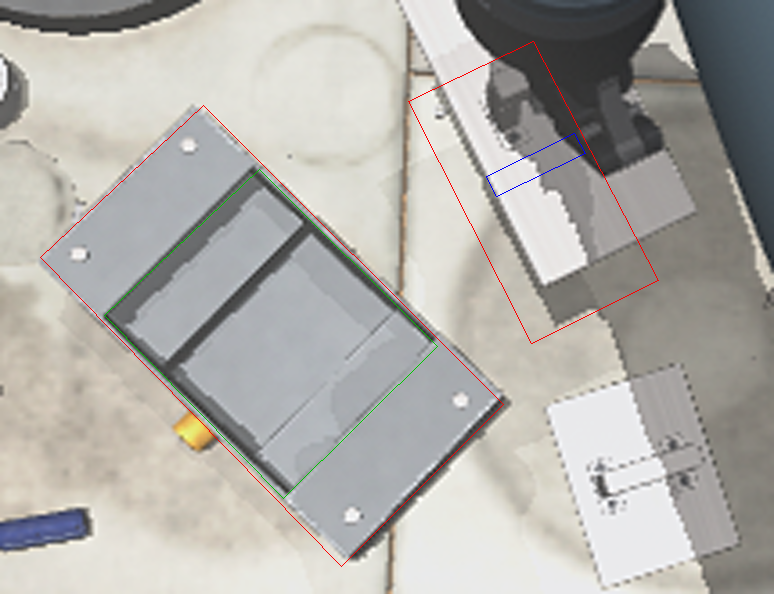

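Emit:
servo_tool:
  targets:
    - [0,-0.3,0.4,0,0,0,0.4]
    - [0,-0.4,0.5,0,0,0,0.5]
    - [0,-0.4,0.55,0,0,0,0.6]
    - [0,-0.4,0.55,0,0,0,0.6]
    - [0,-0.4,0.5,0,0,0,0.5]
    - [0,-0.3,0.4,0,0,0,0.4]
    - [0,-0.15,0.2,0,0,0,0.2]
    - [0,0,0,0,0,0,0]

```text
time_s: 4.82
tool_pos: [0.4985, 0.4451, 0.22]
orientation: [[-0.737, 0.675, -0.004], [0.675, 0.737, -0.002], [0.002, -0.004, -1.0]]
force: [-0.3, -0.9, -5.6]
opening: 0.127
grip_force: 79.3
```

Emit:
servo_tool:
  targets:
    - [0,0,0,0,0.35,-0.3,0]
    - [0,0,0,0,0.45,-0.4,0]
    - [0,0,0,0,0.45,-0.45,0]
    - [0,0,0,0,0.45,-0.45,0]
    - [0,0,0,0,0.4,-0.35,0]
    - [0,0,0,0,0.1,-0.1,0]
    - [0,0,0,0,0,0,0]

```text
time_s: 5.4
tool_pos: [0.5, 0.4414, 0.2209]
orientation: [[-0.734, 0.647, 0.209], [0.68, 0.699, 0.223], [-0.002, 0.305, -0.952]]
force: [-0.1, -0.1, -5.8]
opening: 0.12
grip_force: 79.3
```

```bash
cat >> h.py <<'E'
def rep(c=(.507,.4485),yaw=47.3):
    from scipy.spatial.transform import Rotation as Ro
    s=bot.state();p=np.array(s['tool_pos']);o=np.array(s['orientation'])
    a=np.radians(yaw);B=np.array([[np.cos(a),-np.sin(a),0],[np.sin(a),np.cos(a),0],[0,0,1]])
    b=B.T@(p-[*c,0]); 
    Pl=np.c_[o[:,1],o[:,0],-o[:,2]]  # plate axes
    Q=B.T@Pl; P=b-Q[:,2]*.0609
    print('t',s['time_s'],'tcp',p.round(4),'box tcp mm',(b*1e3).round(1),'plate mm',(P*1e3).round(1),'F',np.round(s['force'],1),'grip',s['grip_force'],s['opening'])
    print('plate rotvec deg in box',np.degrees(Ro.from_matrix(Q).as_rotvec()).round(2), 'lo end',((P-Q[:,0]*.074)*1e3).round(1),'hi',((P+Q[:,0]*.074)*1e3).round(1), 'q',np.round(s['joint_positions'],1))
E
python3 -c "
from h import *
rep()"
```

```text
t 5.4 tcp [0.5    0.4414 0.2209] box tcp mm [ -9.9   0.3 220.9] plate mm [  8.7   0.2 162.9] F [-0.1 -0.1 -5.8] grip 79.32215809822083 0.12008973016241692
plate rotvec deg in box [ -0.11 -17.79  -0.09] lo end [-61.8   0.3 140.3] hi [7.910e+01 1.000e-01 1.855e+02] q [34.4 18.7 -7.9 46.   3.8 77.7]
```

Emit:
servo_tool:
  targets:
    - [0,0.09,0.09,0,0,0,0]
    - [0,0,0,-0.4,0,0,0]
    - [0,0,0,-0.5,0,0,0]
    - [0,0,0,-0.4,0,0,0]
    - [0,0,0,0,0,0,0]

```text
time_s: 5.82
tool_pos: [0.5035, 0.4464, 0.1658]
orientation: [[-0.735, 0.647, 0.205], [0.678, 0.701, 0.221], [-0.0, 0.301, -0.954]]
force: [-1.1, -0.8, -7.6]
opening: 0.122
grip_force: 79.2
```

Run:
```python
from h import *
rep()
a=bot.grab_frame('top');b=bot.grab_frame('side')
A=cv2.resize(a['img'][120:300,120:320,::-1],(400,360));B=cv2.resize(b['img'][110:230,190:323,::-1],(400,360))
cv2.imwrite('pics/c5.png',np.hstack([A,B]))
```

```text
t 5.8167 tcp [0.5035 0.4464 0.1658] box tcp mm [ -4.    1.1 165.8] plate mm [ 14.4   1.1 107.7] F [-1.1 -0.8 -7.6] grip 79.24963116645813 0.12242274089527153
plate rotvec deg in box [ -0.02 -17.54  -0.  ] lo end [-56.2   1.1  85.4] hi [ 84.9   1.1 130. ] q [ 34.5  21.6 -12.1  39.2   3.8  77.8]
```

View pics/c5.png

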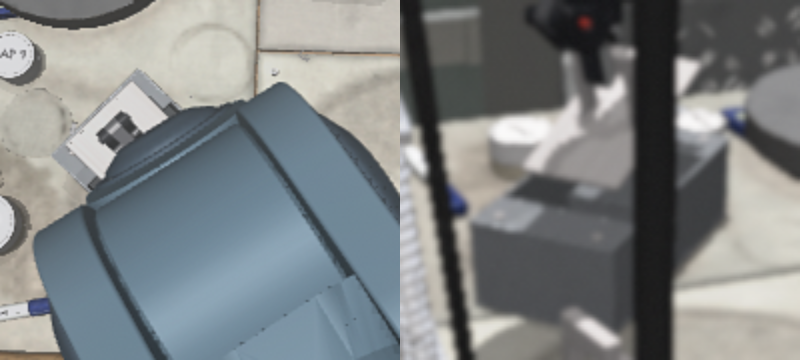

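Emit:
servo_tool:
  targets:
    - [0,0,0,-0.25,0,0,0]
    - [0,0,0,-0.25,0,0,0]
    - [0,0,0,-0.25,0,0,0]
    - [0,0,0,-0.25,0,0,0]
    - [0,0,0,-0.15,0,0,0]
    - [0,0,0,0,0,0,0]
    - [0,0,0,0,0,0,0]

```text
time_s: 6.5
tool_pos: [0.5042, 0.4473, 0.1238]
orientation: [[-0.735, 0.645, 0.21], [0.678, 0.7, 0.226], [-0.001, 0.308, -0.951]]
force: [-0.0, 0.1, -4.6]
opening: 0.124
grip_force: 79.3
```

```bash
python3 -c "
from h import *
rep()"
```

```text
t 6.5 tcp [0.5042 0.4473 0.1238] box tcp mm [ -2.8   1.3 123.8] plate mm [16.   1.2 65.8] F [-0.   0.1 -4.6] grip 79.2717182636261 0.12425194317611107
plate rotvec deg in box [ -0.07 -17.95   0.04] lo end [-54.4   1.1  43. ] hi [86.4  1.3 88.6] q [ 34.6  23.6 -16.   32.8   3.8  77.8]
```

Emit:
servo_tool:
  targets:
    - [0,-0.1,-0.1,-0.1,0,0,0]
    - [0,-0.15,-0.18,0,0,0,0]
    - [0,-0.15,-0.18,0,0,0,0]
    - [0,-0.1,-0.14,0,0,0,0]
    - [0,-0.1,-0.1,0,0,0,0]
    - [0,0,0,0,0,0,0]
    - [0,0,0,0,0,0,0]

```text
time_s: 7.08
tool_pos: [0.4809, 0.4197, 0.1212]
orientation: [[-0.735, 0.644, 0.212], [0.678, 0.699, 0.227], [-0.002, 0.311, -0.951]]
force: [0.6, -0.4, -4.7]
opening: 0.126
grip_force: 79.3
```

```bash
python3 -c "
from h import *
rep()"
```

```text
t 7.0833 tcp [0.4809 0.4197 0.1212] box tcp mm [-38.9  -0.3 121.2] plate mm [-20.   -0.4  63.3] F [ 0.6 -0.4 -4.7] grip 79.33639883995056 0.12635066054508606
plate rotvec deg in box [ -0.1  -18.09   0.04] lo end [-90.3  -0.5  40.3] hi [50.4 -0.3 86.3] q [ 33.6  20.1 -22.   30.3   4.1  76.9]
```

Emit:
servo_tool:
  targets:
    - [0,0.05,0.06,-0.09,-0.37,0.34,0]
    - [0,0.05,0.06,-0.09,-0.37,0.34,0]
    - [0,0.05,0.06,-0.09,-0.37,0.34,0]
    - [0,0,0,0,0,0,0]
    - [0,0,0,0,0,0,0]

```text
time_s: 7.5
tool_pos: [0.4882, 0.4282, 0.11]
orientation: [[-0.736, 0.668, 0.109], [0.677, 0.727, 0.116], [-0.002, 0.159, -0.987]]
force: [0.3, -0.3, -5.6]
opening: 0.119
grip_force: 79.3
```

```bash
python3 -c "
from h import *
rep()"
```

```text
t 7.5 tcp [0.4882 0.4282 0.11  ] box tcp mm [-2.77e+01  1.00e-01  1.10e+02] plate mm [-18.   -0.1  49.9] F [ 0.3 -0.3 -5.6] grip 79.34691309928894 0.1193285998206137
plate rotvec deg in box [-0.12 -9.16  0.07] lo end [-91.1  -0.2  38.1] hi [55.   0.  61.7] q [34.8 27.4 -9.7 44.   1.9 77.6]
```

Emit:
servo_tool:
  targets:
    - [0,0.04,0.05,-0.09,-0.37,0.34,0]
    - [0,0.05,0.05,-0.1,-0.37,0.34,0]
    - [0,0.04,0.04,-0.1,-0.38,0.35,0]
    - [0,0,0,0,0,0,0]
    - [0,0,0,0,0,0,0]

```text
time_s: 7.92
tool_pos: [0.4925, 0.433, 0.0979]
orientation: [[-0.736, 0.677, 0.001], [0.677, 0.736, -0.001], [-0.002, -0.0, -1.0]]
force: [-0.4, 0.4, -5.0]
opening: 0.126
grip_force: 79.4
```

```bash
python3 -c "
from h import *
rep()"
```

```text
t 7.9167 tcp [0.4925 0.433  0.0979] box tcp mm [-21.2   0.1  97.9] plate mm [-21.2   0.   37. ] F [-0.4  0.4 -5. ] grip 79.36091423034668 0.125668438260542
plate rotvec deg in box [-0.11  0.    0.07] lo end [-95.2  -0.1  37. ] hi [52.8  0.1 37. ] q [35.8 35.5  3.3 57.7 -0.1 78.5]
```

Emit:
servo_tool:
  targets:
    - [0,0.09,0.1,-0.08,0,0,0]
    - [0,0.09,0.1,0,0,0,0]
    - [0,0.09,0.1,0,0,0,0]
    - [0,0.09,0.1,0,0,0,0]
    - [0,0,0,0,0,0,0]
    - [0,0,0,0,0,0,0]

```text
time_s: 8.42
tool_pos: [0.5068, 0.4489, 0.0954]
orientation: [[-0.736, 0.677, 0.001], [0.677, 0.736, -0.002], [-0.002, -0.001, -1.0]]
force: [0.2, 0.2, -5.1]
opening: 0.126
grip_force: 79.4
```

Run:
```python
from h import *
rep()
f=bot.grab_frame('side'); cv2.imwrite('pics/s6.png',cv2.resize(f['img'][120:220,195:325,::-1],None,fx=6,fy=6,interpolation=cv2.INTER_CUBIC))
```

```text
t 8.4167 tcp [0.5068 0.4489 0.0954] box tcp mm [ 0.1  0.4 95.4] plate mm [ 0.   0.3 34.5] F [ 0.2  0.2 -5.1] grip 79.38317656517029 0.12564070475411718
plate rotvec deg in box [-0.13  0.07  0.07] lo end [-74.    0.2  34.6] hi [74.   0.4 34.4] q [36.2 38.1  7.5 59.5 -0.1 78.9]
```

View pics/s6.png

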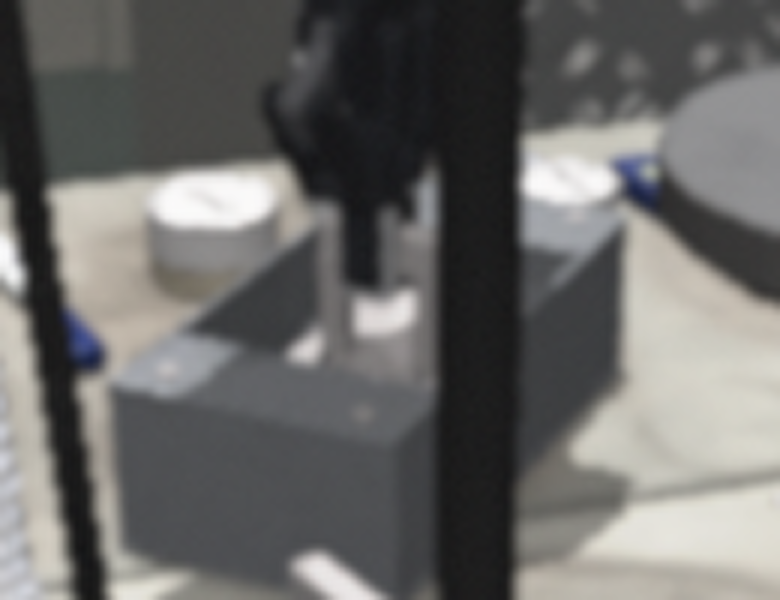

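The plate is inside the box, under the near lip, handle amid the opening (crop ~ (380,290)). Lower gently to the ledges.

Emit:
servo_tool:
  targets:
    - [0,0,0,-0.05,0,0,0]
    - [0,0,0,-0.04,0,0,0]
    - [0,0,0,0,0,0,0]
    - [0,0,0,0,0,0,0]

```text
time_s: 8.8
tool_pos: [0.5062, 0.4483, 0.0914]
orientation: [[-0.736, 0.677, -0.0], [0.677, 0.736, -0.003], [-0.002, -0.003, -1.0]]
force: [-0.3, -0.3, -4.5]
opening: 0.126
grip_force: 79.4
```

Emit:
servo_tool:
  targets:
    - [0,0,0,-0.03,0,0,0]
    - [0,0,0,0,0,0,0]
    - [0,0,0,0,0,0,0]

```text
time_s: 9.05
tool_pos: [0.5063, 0.4484, 0.0909]
orientation: [[-0.736, 0.677, 0.0], [0.677, 0.736, -0.003], [-0.002, -0.002, -1.0]]
force: [-0.6, -3.1, 0.2]
opening: 0.125
grip_force: 80.2
```

Emit:
servo_tool:
  targets:
    - [34,0,0,0,0,0,0]
    - [34,0,0,0,0,0,0]
    - [34,0,0,0,0,0,0]
    - [34,0,0,0,0,0,0]
    - [34,0,0,0,0,0,0]
    - [34,0,0,0,0,0,0]

```text
time_s: 9.55
tool_pos: [0.5066, 0.4486, 0.0905]
orientation: [[-0.736, 0.677, 0.0], [0.677, 0.736, -0.003], [-0.002, -0.002, -1.0]]
force: [-0.1, 0.3, 0.4]
opening: 0.395
grip_force: 0.0
```

Emit:
servo_tool:
  targets:
    - [34,0,0,0.3,0,0,0]
    - [34,0,0,0.6,0,0,0]
    - [34,0,0,0.8,0,0,0]
    - [34,0,0,0.8,0,0,0]
    - [34,0,0,0.8,0,0,0]
    - [34,0,0,0.8,0,0,0]
    - [34,0,0,0,0,0,0]

```text
time_s: 10.13
tool_pos: [0.5087, 0.4502, 0.2625]
orientation: [[-0.736, 0.677, 0.01], [0.677, 0.736, 0.004], [-0.004, 0.01, -1.0]]
force: [0.7, -0.3, 1.0]
opening: 0.4
grip_force: 0.0
```

Emit:
servo_tool:
  targets:
    - [34,-0.7,0.4,0,0,0,0.5]
    - [34,-0.7,0.4,0,0,0,0.5]
    - [34,-0.7,0.4,0,0,0,0.5]
    - [34,-0.7,0.4,0,0,0,0.5]
    - [34,-0.7,0.4,0,0,0,0.5]
    - [34,-0.7,0.3,0,0,0,0.5]
    - [34,-0.7,0.3,0,0,0,0.5]
    - [34,-0.7,0.3,0,0,0,0.5]

```text
time_s: 10.8
tool_pos: [0.2809, 0.565, 0.2542]
orientation: [[-0.948, 0.317, 0.001], [0.317, 0.948, -0.003], [-0.002, -0.002, -1.0]]
force: [-0.8, 1.7, -0.6]
opening: 0.4
grip_force: 0.0
```

Run:
```python
from h import *
rep()
f=bot.grab_frame('top')
overlay(f,'pics/o7.png',[.507,.4485],47.3,[.507,.4485],47.3)
```

```text
t 10.8 tcp [0.2809 0.565  0.2542] box tcp mm [-67.7 245.2 254.2] plate mm [-67.7 245.  193.3] F [-0.8  1.7 -0.6] grip 0.0 0.4000465630201697
plate rotvec deg in box [-0.14  0.09 24.21] lo end [-135.2  214.6  193.4] hi [-2.000e-01  2.753e+02  1.931e+02] q [57.9 28.6 15.2 76.6 -0.1 76.4]
```

View pics/o7.png

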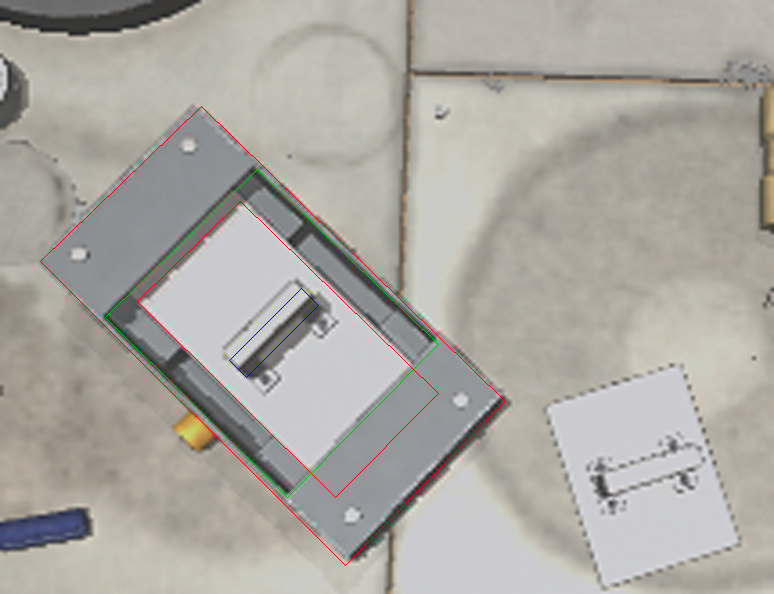

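Run:
```python
from h import *
f=bot.grab_frame('top'); g=cv2.cvtColor(f['img'],cv2.COLOR_RGB2GRAY)
a=np.radians(47.3);u=np.array([np.cos(a),np.sin(a)]);v=np.array([-u[1],u[0]]);c=np.array([.507,.4485])
for y in(-.03,-.02,.02,.03):
  row=[]
  for x in np.arange(-90,91,3):
    r,cc=proj(f,[*(c+u*x/1e3+v*y),.035]); row.append(int(cv2.getRectSubPix(g,(1,1),(cc,r))[0,0]))
  print(y,row)
row=[]
for y in np.arange(-57,58,3):
    r,cc=proj(f,[*(c+u*.03+v*y/1e3),.035]); row.append(int(cv2.getRectSubPix(g,(1,1),(cc,r))[0,0]))
print('y',row)
print([proj(f,[*(c+u*x),.069]) for x in(-.063,.063)],[proj(f,[*(c+u*x),.035]) for x in(-.074,.074)])
for k in('long_plate','short_plate'):
  for q in bot.regions_of(f,k)[:2]:
    P=np.array([atz(f,p,.035 if k[0]=='l' else .005)[:2] for p in np.argwhere(q['mask'])]);
    print(k,q['conf'],P.mean(0).round(3)); L=(P-c); print('u',np.percentile(L@u,[.5,99.5]).round(4),'v',np.percentile(L@v,[.5,99.5]).round(4))
```

```text
-0.03 [151, 151, 151, 150, 151, 151, 152, 151, 150, 149, 149, 153, 204, 203, 202, 202, 202, 202, 202, 203, 202, 202, 202, 202, 202, 202, 203, 205, 169, 146, 144, 141, 203, 203, 205, 205, 203, 202, 202, 202, 202, 202, 202, 202, 202, 202, 202, 202, 202, 202, 203, 198, 110, 114, 113, 107, 146, 145, 144, 144, 145]
-0.02 [151, 151, 151, 151, 151, 151, 151, 151, 149, 149, 149, 159, 204, 202, 202, 202, 202, 203, 202, 202, 202, 202, 202, 202, 202, 201, 139, 116, 105, 76, 77, 76, 176, 204, 202, 200, 171, 203, 202, 202, 202, 202, 202, 202, 202, 202, 202, 202, 202, 202, 202, 191, 113, 114, 114, 111, 146, 144, 144, 143, 143]
0.02 [149, 149, 150, 151, 150, 150, 150, 151, 150, 149, 148, 184, 203, 202, 203, 202, 202, 202, 202, 202, 202, 202, 202, 201, 203, 177, 166, 99, 116, 75, 76, 74, 163, 203, 202, 204, 156, 203, 202, 202, 202, 202, 201, 202, 201, 202, 202, 201, 202, 201, 202, 178, 111, 115, 107, 133, 146, 145, 143, 143, 142]
0.03 [150, 150, 151, 152, 150, 150, 151, 150, 150, 149, 149, 183, 203, 202, 201, 202, 202, 202, 202, 201, 201, 202, 202, 202, 202, 202, 202, 202, 202, 202, 202, 202, 202, 202, 202, 202, 202, 202, 201, 201, 202, 201, 201, 201, 202, 202, 201, 201, 202, 201, 202, 174, 111, 114, 104, 130, 146, 146, 145, 143, 142]
y [121, 82, 67, 72, 72, 70, 70, 207, 203, 202, 202, 202, 202, 202, 201, 202, 202, 202, 202, 201, 202, 201, 202, 202, 202, 202, 202, 201, 201, 202, 203, 200, 65, 63, 64, 64, 64, 78, 142]
[(np.float64(241.32476657266534), np.float64(235.45847029980726)), (np.float64(191.91117767325917), np.float64(185.12870269159663))] [(np.float64(247.06661384878942), np.float64(241.0968418333131)), (np.float64(191.32778495627468), np.float64(184.3278713943403))]
long_plate 0.7 [0.512 0.454]
u [-0.0568  0.0732] v [-0.0381  0.0367]
```

Run:
```python
from h import *
f=bot.grab_frame('top'); g=cv2.cvtColor(f['img'],cv2.COLOR_RGB2GRAY); g0=cv2.imread('pics/top1.png',0)
a=np.radians(47.3);u=np.array([np.cos(a),np.sin(a)]);v=np.array([-u[1],u[0]]);c=np.array([.507,.4485])
for x in(.060,.067,.070,.073):
  for G in (g0,g):
    print(x,[int(cv2.getRectSubPix(G,(1,1),proj(f,[*(c+u*x+v*y/1e3),.035])[::-1])[0,0]) for y in range(-54,55,4)])
# shaded plate colour vs box shaded colour
print([f['img'][tuple(int(round(k)) for k in proj(f,[*(c+u*x+v*y),.035]))] for x,y in((.069,0),(.069,.03),(.05,0),(.069,.047),(.085,0))])
```

```text
0.06 [107, 112, 134, 134, 141, 141, 138, 139, 134, 133, 136, 137, 137, 139, 135, 134, 136, 134, 138, 137, 135, 136, 138, 136, 136, 120, 108, 65]
0.06 [109, 114, 135, 136, 164, 204, 203, 201, 204, 202, 203, 201, 203, 202, 203, 203, 202, 202, 202, 196, 201, 202, 202, 118, 138, 122, 111, 69]
0.067 [104, 81, 87, 87, 86, 87, 86, 86, 86, 86, 84, 85, 87, 87, 85, 85, 84, 85, 85, 85, 85, 84, 85, 85, 86, 86, 85, 67]
0.067 [107, 83, 90, 90, 100, 112, 112, 113, 113, 113, 112, 113, 113, 112, 114, 113, 112, 115, 113, 112, 112, 114, 112, 86, 88, 88, 88, 70]
0.07 [103, 83, 89, 88, 88, 88, 87, 86, 86, 85, 85, 86, 87, 87, 87, 86, 86, 86, 86, 86, 85, 85, 85, 85, 86, 86, 85, 69]
0.07 [105, 85, 91, 91, 102, 113, 115, 115, 115, 114, 114, 113, 115, 115, 116, 114, 114, 115, 114, 114, 114, 116, 114, 85, 88, 89, 89, 72]
0.073 [99, 81, 82, 84, 80, 82, 77, 81, 77, 80, 75, 77, 75, 76, 75, 73, 79, 69, 82, 67, 84, 70, 83, 79, 80, 84, 77, 95]
0.073 [101, 83, 84, 87, 83, 105, 99, 106, 98, 103, 96, 99, 95, 96, 96, 93, 98, 89, 101, 85, 100, 89, 99, 82, 82, 86, 80, 97]
[array([117, 115, 113], dtype=uint8), array([116, 113, 111], dtype=uint8), array([201, 202, 206], dtype=uint8), array([88, 88, 89], dtype=uint8), array([142, 145, 148], dtype=uint8)]
```

```bash
python3 -c "
from bench import bot
print(bot.close_job())"
```

```text
the job is handed in; nothing more can be done
None
```

The long plate is lying flat on the ledges inside the box, centred with both ends under the lips. The short plate was not touched, the arm stayed clear of the lamp, and the job was handed in at about 11 s of the 54 s allowed.

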